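# Wind a bench loupe down onto a circuit board past its ratchet

### The arm

A 7-joint arm with a two-finger parallel gripper is mounted at the origin on the work surface. World frame = base frame: x ahead of the robot, y to its left, z up, the work surface at z = 0. Lengths are in mm, angles in degrees, forces in N, time in s.
With the tool pointing down it reaches from about 425 to 925 mm from the base axis. Payload 6.8 kg.
Tool frame: the origin (TCP) lies midway between the tips of the shut fingers; the grasp point (between the pads) lies 19 mm behind it; z points along the fingers, y is the direction in which the jaws open and shut (so a half turn about z gives the same grasp; the last joint's range is limited). The gripper opens to 88 mm and grips with 3 to 60 N. Pads are 20 mm wide; open, the fingers measure 115 mm over their backs; the gripper's body (75 mm by 178 mm) begins 61 mm behind the grasp point.
Start: joints at [-80.564, 27.33, 1.283, 89.118, -0.659, 63.558, -4.761], TCP at [181.86, 650.057, 222.664] pointing down, gripper open.
Joint ranges: [-169.35, 169.35], [-19.33, 120.38], [-80.79, 83.38], [13.8, 139.57], [-78.32, 258.32], [9.67, 109.79], [-169.56, 169.56]. Speed limits (degrees/s): [136.94, 136.94, 180, 180, 180, 180, 180].

### API

Orientations are given as a 3x3 rotation matrix whose columns are the frame's x, y, z axes.
In Python, from bench import arm, vision gives the robot as it stands.
- The arm moves only by the tool arm_command, never from a script. Its argument "increments" is a list of rows, each a list of 3 entries, a list of its own where there are three numbers: the shift along the tool's x, y, z in cm, then the turn, a rotation vector about the tool's x, y, z in rad, then the finger opening in cm, from 0 to 8.78. In form: [[[x, y, z], [wx, wy, wz], hand], ...]. A call has 1 to 8 rows; each row is the pose to reach, as a shift and turn from the pose commanded when the call began, along the tool's axes at that moment; what a row does not reach only later rows make up. A row lasts 1/8 s, in which the tool goes at most 62.5 mm and 10.7 degrees, less where a joint would pass 70% of its speed; a pose out of reach is approached as far as the arm can. A call with a gripper value outside its range is refused whole. The fingers move at their own pace and stop on an object; the grip force is fixed at half the most. Time passes only in rows, so rows that repeat a pose let the fingers close. It gives the time, the measured TCP pose, the force and the opening at its end, in the units of the state.
- arm.get_state(): the state, without advancing time (a new reading comes with each control period).
- vision.capture(name): name is "scene" or "top" or "wrist"; returns a dict with "image" (480x640x3 uint8, red, green, blue), "camera_matrix" (3x3 intrinsics, pixels), "k1" (the pictures are not rectified: a ray, as slopes to the right and down, at radius r is drawn at 1 + k1 r^2 times it, then the intrinsics apply), "rvec" (rotation vector, rad) and "tvec" (3), from world to camera coordinates, as OpenCV has them. Camera axes: x right, y down, z forward; pixel columns grow to the right and rows downward; lengths in mm; the calibration is good to about 2 mm. A picture is of the moment at which its call begins. There is no depth.
- arm.close_job(): hands the job in, once; it reports no verdict.
The state is a dict: "time": time; "joint_positions": joint angles; "joint_vel": joint speeds; "joint_efforts": joint torques, N m; "tcp_pos": TCP position; "tool_rot": TCP orientation; "contact_force": force on the tool from outside, world axes, zero at the start; "wrist_torque": the same for the moment, N m; "grip_width": finger opening in mm.
Only numpy, scipy, OpenCV 4.12 (cv2) and the standard library are available. Lean on these libraries where they do the work, as an engineer would, in place of code of your own. Each camera call takes 0.05 s, during which the arm holds its last target.

### The job

Lower the inspection loupe onto the circuit board: lift the pawl off the ratchet wheel, never forcing the wheel against it, and throw it right over so that it stays back, then wind the crank backward until the loupe's sprung foot bears gently on the board, with a light press of 3 to 14 newtons felt as extra drag at the crank. Then lay the pawl back down on the ratchet wheel, leave the foot bearing on the board, and let go.

Things in the scene. Friction and masses are not known exactly. Their poses are not given: they have to be found in the camera images.
- stand: Grey base plate 200 x 410 x 12 mm, fixed, carrying a hand winch and a loupe column; place and yaw vary. Origin on the table under the middle of the ratchet wheel; z up, y along the axle, x across it, away from the robot. Along y (mm): crank handle -148 to -86, crank arm -82, bearing -56 (102 high), ratchet wheel 0, bearing 50, rack and 235 high column 90, loupe 185.
- axle (a point): Fixed point on the winch's axle in the middle of the ratchet wheel, 85 mm above the table, with the stand's axes. The axle runs along y. The steel wheel has 14 saw teeth, is 84 mm across and 12 mm thick.
- wheel (a joint): Angle of ratchet wheel and crank, one part (rad): 0 at the start, range -0.4 to 1.9. Grows when wound backward (wheel top moves to stand +x), which lowers the loupe 30 mm per rad; the pawl in the teeth blocks this. Brake friction of 0.3 N m holds wheel and loupe wherever they are left; the loupe's weight helps lowering by 0.12 N m, so 3 to 4 N along the handle's path lower it.
- crank_grip (a point): Middle of the crank handle, where to grip it: black round bar 14 mm thick, 62 mm long, along stand y (bar from y -86 to -148, this point -118 mm). It runs on a circle of 60 mm radius about the axle: at wheel angle q it is at stand x = 60 sin(q - 0.8), 85 + 60 cos(q - 0.8) mm above the table. The bar is rigid with the crank, so it must turn within a grip that keeps its attitude.
- pawl_hinge (a point): Fixed point on the pawl's hinge axis (along stand y), at stand x 75, y 0 mm, 135 mm above the table. A bracket post holds it on the +y side, y 13 to 27 mm, 147 mm high.
- pawl (a joint): Angle of the steel pawl, 75 mm long (rad): about 0 at the start, lying between two teeth; up to 0.15 on top of a tooth; grows as it is lifted and swung over towards stand +x; stop at 2.1. It moves freely and weighs 60 g: below about 1.4 it falls back on the wheel, beyond about 1.7 it stays thrown back.
- pawl_pin (a point): Middle of the free part of the pawl's lifting pin: steel round pin 10 mm thick along stand y, standing out from the pawl towards the crank (y -5 to -55, this point -34 mm). At pawl angle p it is at stand x = 75 - 46 cos p + 6 sin p, and 135 + 46 sin p + 6 cos p mm above the table. It must turn within a grip that keeps its attitude.
- head: The loupe: white drum 62 mm across, at stand x 20, y 185 mm, on the arm of a rack; sinks 30 mm per rad of the wheel. The origin lies 105 mm below the foot's free underside (so at table height at the start), on the stand's z axis.
- foot_face (a point): Centre of the underside of the loupe's foot when unpressed (40 mm across, black), 105 mm above the table at the start; moves with the drum. The foot is sprung: gives from 2 N, then 3 N more per mm, so 15 N come about 4 mm after touching. The board below, on a stage of varied height, has its top 55 to 83 mm above the table, not measured: feel it. F newtons at the foot add F/2 along the handle's path.

How it is judged:
By the outcome, as a careful person would: the job done as asked, in the order asked, and still so for the second after the job is handed in, with the robot touching nothing.
It also fails if it takes over 72 s, if anything falls off the work surface, if the arm or the gripper's body presses on something with over 40 N, if the wrist force passes 120 N, or if a joint passes its speed limit or range.

## Working session

There is one attempt and no reset: what is moved stays moved. The work goes in short steps, Python scripts to look and compute and a tool call to move; the robot and the scene stay as the last step left them, time stands still between calls to the robot, and variables do not carry over. Pictures are saved under pics/ and viewed, and the job is handed in when it is done.

Besides the shell and the picture viewer there is one more tool, called after "Emit:" as a command line: name --argument value ..., lists and objects as JSON in quotes. arm_command: Moves the arm, as the interface text tells. Its arguments: {"type":"object","properties":{"increments":{"type":"array"}},"required":["increments"]}

```bash
mkdir -p pics; ls; python3 - <<'E'
from bench import arm, vision
import cv2
for n in ("scene","top","wrist"):
    c=vision.capture(n); cv2.imwrite(f"pics/{n}0.png",c["image"][:,:,::-1]); print(n,c["camera_matrix"],c["k1"],c["rvec"],c["tvec"])
print(arm.get_state())
E
```

```text
pics
scene [[438.95628171   0.         310.709251  ]
 [  0.         438.95628171 241.60317024]
 [  0.           0.           1.        ]] -0.06777366356057204 [ 1.65462046  1.77171315 -0.82881714] [ -44.37333232 -314.39030056 1152.21110227]
top [[516.12365501   0.         318.29885326]
 [  0.         516.12365501 229.44051787]
 [  0.           0.           1.        ]] -0.03745921787321925 [ 2.17543132 -2.16332086  0.10840562] [ 65.27974789 580.9323146  769.51120097]
wrist [[411.51754105   0.         316.52668434]
 [  0.         411.51754105 240.94806217]
 [  0.           0.           1.        ]] 0.00933436474324025 [-2.324952   -1.76259799 -0.23711472] [-674.94385058  -31.44233172  390.81052108]
{'time': 0.15, 'joint_positions': array([-80.56545904,  27.36483961,   1.28008845,  89.16033949,
        -0.65712815,  63.55745787,  -4.76042228]), 'joint_vel': array([ 0.04778176, -0.2078417 , -0.12635134, -0.17199393,  0.00032253,
       -0.05163591,  0.02733639]), 'joint_efforts': array([ 1.44968792e-03, -5.83289301e+01,  1.53581869e+00, -2.72877234e+01,
       -5.42919792e-02,  1.43635759e-02,  1.15010912e-04]), 'tcp_pos': array([181.7356575 , 649.63626624, 221.9424317 ]), 'tool_rot': array([[-9.63043978e-01,  2.69344089e-01, -2.41396206e-04],
       [ 2.69344172e-01,  9.63043119e-01, -1.29174818e-03],
       [-1.15449782e-04, -1.30902897e-03, -9.99999137e-01]]), 'contact_force': array([-0.58690506,  0.52704045, -0.63395612]), 'wrist_torque': array([-0.04406459, -0.0291266 , -0.05099717]), 'grip_width': 87.45980302533569}
```

View pics/scene0.png

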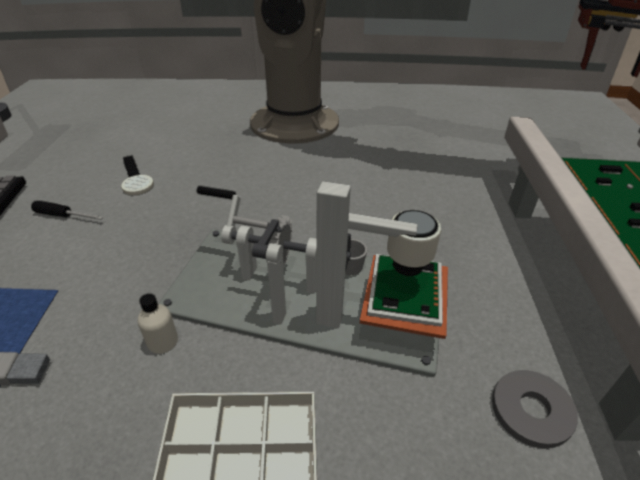

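View pics/top0.png

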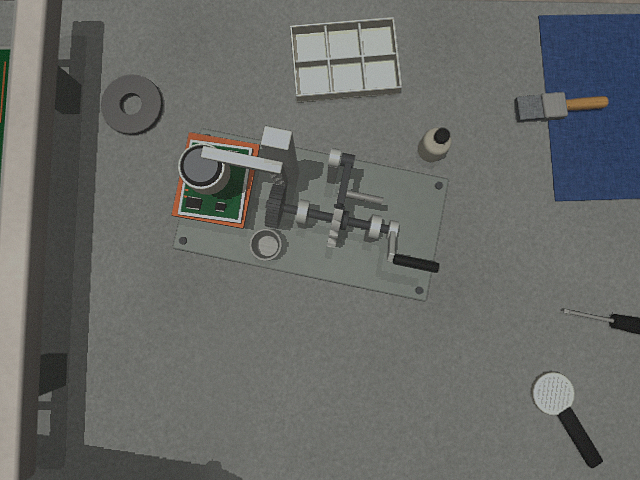

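View pics/wrist0.png

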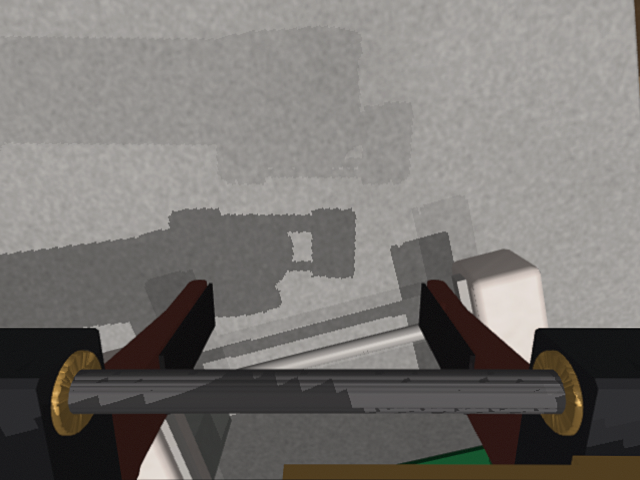

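The stand is seen with its plate corners in the top view near (174,248), (427,300), (448,179), (203,128), the crank bar running (394,262)-(438,267), and the pin around (350,193)-(385,203). There is a raised beam at the left, between the arm's start and the stand. I'll zoom in and measure.

```bash
cat > h.py <<'E'
import numpy as np, cv2
from bench import arm, vision
def ray(c,uv):
    K=c["camera_matrix"];d=np.array([c["k1"],0,0,0,0],float)
    p=cv2.undistortPoints(np.array([[uv]],float),K,d)[0,0]
    R=cv2.Rodrigues(np.array(c["rvec"],float))[0];t=np.array(c["tvec"],float).ravel()
    return -R.T@t, R.T@np.array([p[0],p[1],1])
def onz(c,uv,z):
    o,d=ray(c,uv);return o+d*(z-o[2])/d[2]
def proj(c,P):
    return cv2.projectPoints(np.array(P,float).reshape(-1,1,3),np.array(c["rvec"],float),np.array(c["tvec"],float),c["camera_matrix"],np.array([c["k1"],0,0,0,0],float))[0].reshape(-1,2)
def tri(c1,u1,c2,u2):
    o,d=ray(c1,u1);p,e=ray(c2,u2)
    s=np.linalg.lstsq(np.c_[d,-e],p-o,rcond=None)[0]
    a=o+d*s[0];b=p+e*s[1];return (a+b)/2,np.linalg.norm(a-b)
E
python3 - <<'E'
from h import *
for n in("top","scene"):
    im=cv2.imread(f"pics/{n}0.png")
    cr=im[110:310,165:455] if n=="top" else im[170:370,150:460]
    cv2.imwrite(f"pics/{n}0z.png",cv2.resize(cr,None,fx=2.58,fy=2.58,interpolation=cv2.INTER_CUBIC))
im=cv2.imread("pics/top0.png"); im2=cv2.imread("pics/scene0.png")
# camera poses fixed; capture for calib
c=vision.capture("top")
for uv in [(174,248),(427,300),(448,179),(203,128)]: print(uv,onz(c,uv,12).round(1))
for uv in [(394,262),(438,267)]: print(uv,onz(c,uv,127).round(1))
import pickle;pickle.dump((vision.capture("scene"),c),open("cams.pkl","wb"))
E
```

```text
(174, 248) [551.6 296.4  12. ]
(427, 300) [ 472.4 -102.    12. ]
(448, 179) [ 664.6 -138.7   12. ]
(203, 128) [746.3 256.1  12. ]
(394, 262) [527.1 -34.  127. ]
(438, 267) [520.6 -93.5 127. ]
```

View pics/top0z.png

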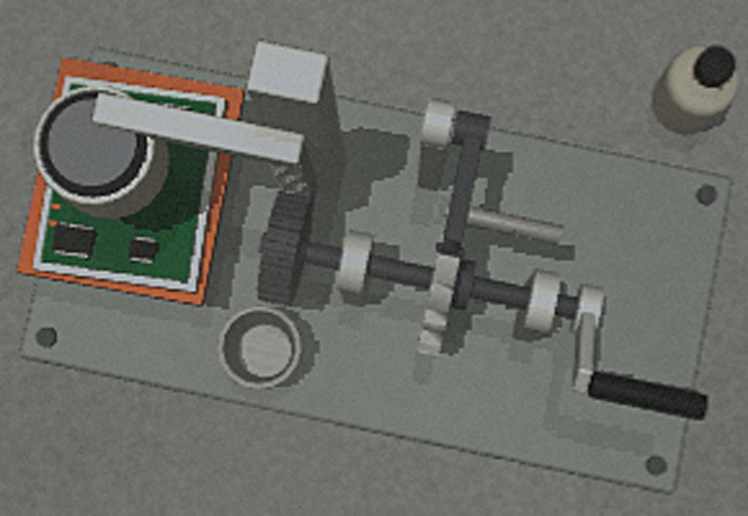

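View pics/scene0z.png

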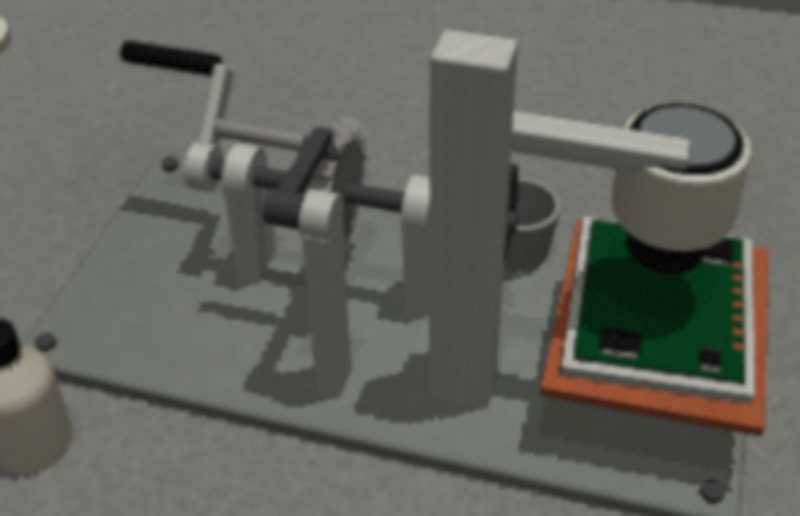

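```bash
cat > fit.py <<'E'
from h import *
import pickle
from scipy.optimize import least_squares
S,T=pickle.load(open("cams.pkl","rb"))
zt=lambda u,v:(165+u/2.58,110+v/2.58); zs=lambda u,v:(150+u/2.58,170+v/2.58)
obs=[(T,zt(592,384),(-43,-86,126.8)),(T,zt(706,405),(-43,-148,126.8)),
(S,zs(218,64),(-43,-86,126.8)),(S,zs(123,50),(-43,-148,126.8)),
(T,zt(563,234),(29,-55,141)),(S,zs(216,127),(29,-55,141)),
(T,zt(545,301),(0,-56,95)),]
f=lambda p:np.concatenate([proj(c,[[p[0]+np.cos(p[2])*P[0]-np.sin(p[2])*P[1],p[1]+np.sin(p[2])*P[0]+np.cos(p[2])*P[1],P[2]]])[0]-uv for c,uv,P in obs])
r=least_squares(f,[600,50,-.2]);print(r.x,np.degrees(r.x[2]));print(r.fun.reshape(-1,2).round(1))
E
python3 fit.py
python3 - <<'E'
from h import *
import pickle
S,T=pickle.load(open("cams.pkl","rb"))
# beam corners: scene near end, top edges
for z in (150,200,250): print(z,onz(T,(60,0),z).round(),onz(T,(18,479),z).round(),onz(S,(512,120),z).round(),onz(S,(640,310),z).round())
print(onz(S,(515,200),0).round())
E
```

```text
[ 5.90370963e+02  4.18849520e+01 -1.93898437e-01] -11.109562084179837
[[-0.4 -0.2]
 [ 0.5  0.7]
 [-0.3  0.3]
 [-0.3  0.1]
 [-0.4  0.1]
 [-0.3 -0.9]
 [-0.6 -0.9]]
150 [889. 432. 150.] [245. 451. 150.] [279. 448. 150.] [753. 457. 150.]
200 [860. 405. 200.] [264. 422. 200.] [392. 402. 200.] [799. 409. 200.]
250 [832. 378. 250.] [283. 394. 250.] [506. 356. 250.] [845. 362. 250.]
[326. 483.   0.]
```

The fit is good to under 1 px: stand at (590.4, 41.9), yaw -11.1°. The beam is about 150–160 mm high, so I'll rise to z 350 first.

```bash
cat >> h.py <<'E'
SX,SY,YAW=590.37,41.88,-0.1939
Rs=np.array([[np.cos(YAW),-np.sin(YAW),0],[np.sin(YAW),np.cos(YAW),0],[0,0,1]])
def s2w(P): return Rs@np.array(P,float)+[SX,SY,0]
def w2s(P): return Rs.T@(np.array(P,float)-[SX,SY,0])
RT=np.c_[Rs[:,1],Rs[:,0],[0,0,-1]]   # target tool rot
def st():
    s=arm.get_state(); p=w2s(s["tcp_pos"]); rv=cv2.Rodrigues(RT.T@s["tool_rot"])[0].ravel()
    print("t",round(s["time"],2),"tcp stand",p.round(1),"grasp z",round(p[2]+19,1),"rotErr",rv.round(4),"F stand",(Rs.T@s["contact_force"]).round(2),"w",round(s["grip_width"],1)); return s
E
python3 - <<'E'
from h import *
s=st(); p0=np.array([181.86,650.057,222.664]);R0=s["tool_rot"]
for tgt in [(29,-34,300)]:
    w=s2w(tgt); print(w, (R0.T@(w-p0)/10).round(2), cv2.Rodrigues(R0.T@RT)[0].ravel().round(4))
print(s["joint_positions"])
S=vision.capture("scene")
E
```

```text
t 0.25 tcp stand [-518.1  517.8  222.2] grasp z 241.2 rotErr [ 6.0000e-04 -7.0000e-04 -1.4919e+00] F stand [-1.17 -0.12 -0.52] w 87.9
[612.27517933   2.92922185 300.        ] [-58.88 -50.73  -7.69] [-6.0000e-04  7.0000e-04  1.4919e+00]
[-80.56438561  27.3521784    1.2822424   89.14240932  -0.65773153
  63.5601833   -4.75947684]
```

Emit:
arm_command --increments '[[[0, 0, -6], [0, 0, 0], 8], [[0, 0, -12], [0, 0, 0.1], 8], [[-4.5, -3.9, -13], [0, 0, 0.25], 8], [[-9, -7.8, -13], [0, 0, 0.4], 8], [[-13.5, -11.6, -13], [0, 0, 0.55], 8], [[-18, -15.5, -13], [0, 0, 0.7], 8], [[-22.5, -19.4, -13], [0, 0, 0.85], 8], [[-27, -23.3, -13], [0, 0, 1.0], 8]]'

```text
time: 1.3
tcp_pos: [379.9, 351.1, 352.9]
tool_rot: [[-0.289, 0.957, 0.0], [0.957, 0.289, 0.001], [0.001, 0.0, -1.0]]
contact_force: [0.9, 0.3, 0.3]
grip_width: 79.9
```

```bash
python3 - <<'E'
from h import *
s=st(); print(s["joint_positions"].round(1)); w=s2w((29,-34,300));R0=s["tool_rot"]
print(s["tcp_pos"],(R0.T@(w-s["tcp_pos"])/10).round(2), cv2.Rodrigues(R0.T@RT)[0].ravel().round(4))
E
```

```text
t 1.3 tcp stand [-266.1  262.9  352.9] grasp z 371.9 rotErr [-2.00e-04  7.00e-04 -4.87e-01] F stand [0.86 0.47 0.27] w 79.9
[-66.6   6.   18.7 101.4  -2.   72.9 -30.6]
[379.88423836 351.08637305 352.8645921 ] [-40.05  12.19   5.27] [ 2.00e-04 -7.00e-04  4.87e-01]
```

Emit:
arm_command --increments '[[[-5.7, 1.7, 0], [0, 0, 0.08], 8], [[-11.4, 3.5, 0], [0, 0, 0.16], 8], [[-17.1, 5.2, 0], [0, 0, 0.24], 8], [[-22.8, 7, 0], [0, 0, 0.32], 8], [[-28.5, 8.7, 0.5], [0, 0, 0.4], 8], [[-34.3, 10.5, 2], [0, 0, 0.487], 8], [[-40, 12.2, 5], [0, 0, 0.487], 8], [[-40, 12.2, 5.2], [0, 0, 0.487], 8]]'

```text
time: 2.3
tcp_pos: [613.1, 1.3, 298.6]
tool_rot: [[0.195, 0.981, -0.003], [0.981, -0.195, -0.003], [-0.004, -0.002, -1.0]]
contact_force: [-0.2, 0.6, 0.1]
grip_width: 80.2
```

```bash
python3 - <<'E'
from h import *
s=st()
for n in ("top","scene","wrist"):
    c=vision.capture(n); cv2.imwrite(f"pics/{n}1.png",c["image"][:,:,::-1])
E
```

```text
t 2.3 tcp stand [ 30.1 -35.4 298.6] grasp z 317.6 rotErr [ 0.0021 -0.0037  0.0022] F stand [-0.28  0.61  0.07] w 80.2
```

View pics/wrist1.png

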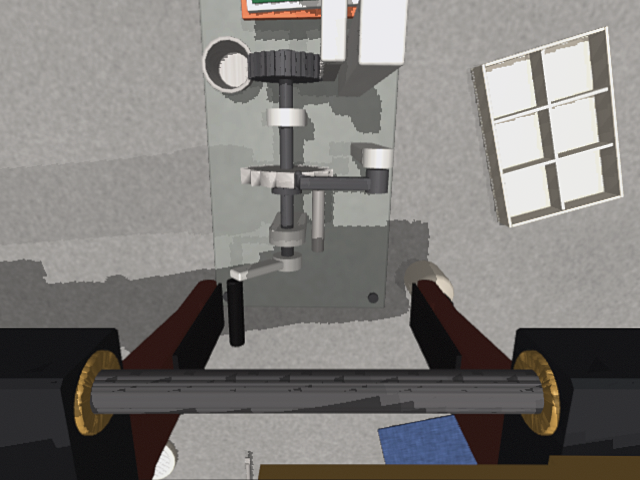

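The wrist view shows the stand square to the tool and the pin (318,190–248) under the finger midline. I'll check the fit against this view.

```bash
python3 - <<'E'
from h import *
c=vision.capture("wrist")
for n,P in dict(pinend=(29,-55,141),pinroot=(29,-5,141),bar0=(-43,-86,126.8),bar1=(-43,-148,126.8),brg=(0,-56,102),hinge=(75,0,135),gear_axle=(0,0,85)).items():
    print(n,proj(c,[s2w(P)])[0].round(1))
E
python3 - <<'E'
import cv2
im=cv2.imread("pics/wrist1.png")[140:360,200:410]
cv2.imwrite("pics/wrist1z.png",cv2.resize(im,None,fx=2.7,fy=2.7,interpolation=cv2.INTER_CUBIC))
E
```

```text
pinend [317.2 252.8]
pinroot [317.6 192. ]
bar0 [234.5 281.6]
bar1 [237.7 345.4]
brg [285.4 241.1]
hinge [375.3 184.9]
gear_axle [285.8 177.2]
```

View pics/wrist1z.png

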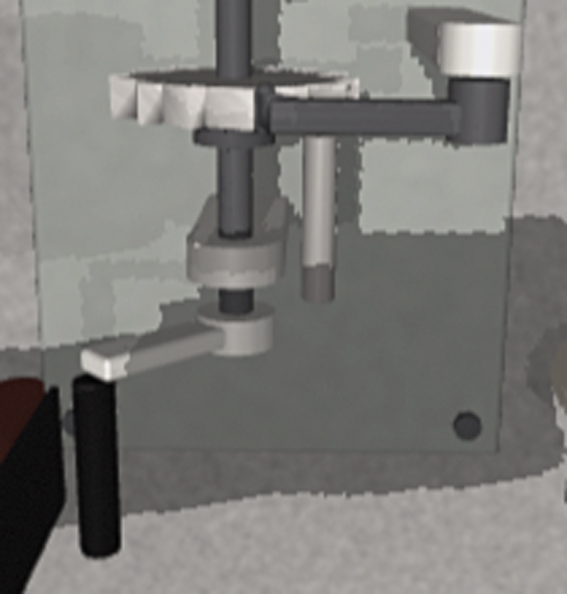

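Emit:
arm_command --increments '[[[0.1, -0.1, 5], [0, 0, 0], 5], [[0.1, -0.1, 10], [0, 0, 0], 4], [[0.1, -0.1, 15], [0, 0, 0], 4], [[0.1, -0.1, 17.6], [0, 0, 0], 4], [[0.1, -0.1, 17.6], [0, 0, 0], 4]]'

```text
time: 3.12
tcp_pos: [611.2, 9.8, 123.7]
tool_rot: [[0.185, 0.983, -0.003], [0.983, -0.185, 0.001], [0.0, -0.003, -1.0]]
contact_force: [0.2, 0.8, 1.2]
grip_width: 40.1
```

```bash
python3 - <<'E'
from h import *
s=st()
for n in ("top","scene","wrist"):
    c=vision.capture(n); im=c["image"][:,:,::-1]; cv2.imwrite(f"pics/{n}2.png",im)
    if n!="wrist": 
        u,v=proj(c,[s2w((29,-34,141))])[0].astype(int); 
        cv2.imwrite(f"pics/{n}2z.png",cv2.resize(im[v-70:v+70,u-90:u+90],None,fx=4,fy=4))
E
```

```text
t 3.12 tcp stand [ 26.6 -27.5 123.7] grasp z 142.7 rotErr [ 0.0028  0.0002 -0.0078] F stand [0.04 0.85 1.23] w 40.1
```

View pics/wrist2.png

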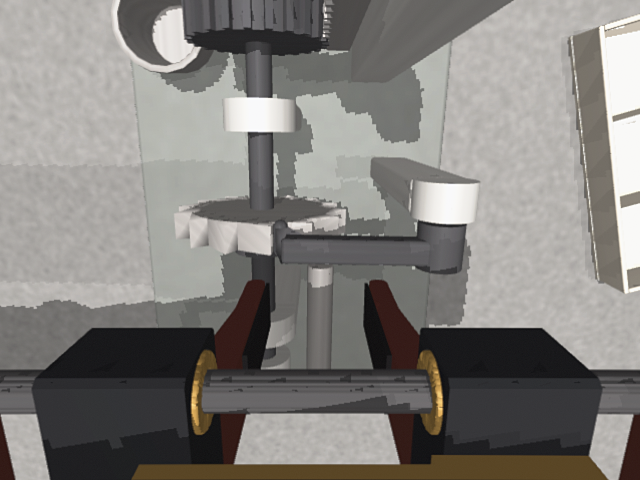

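View pics/scene2z.png

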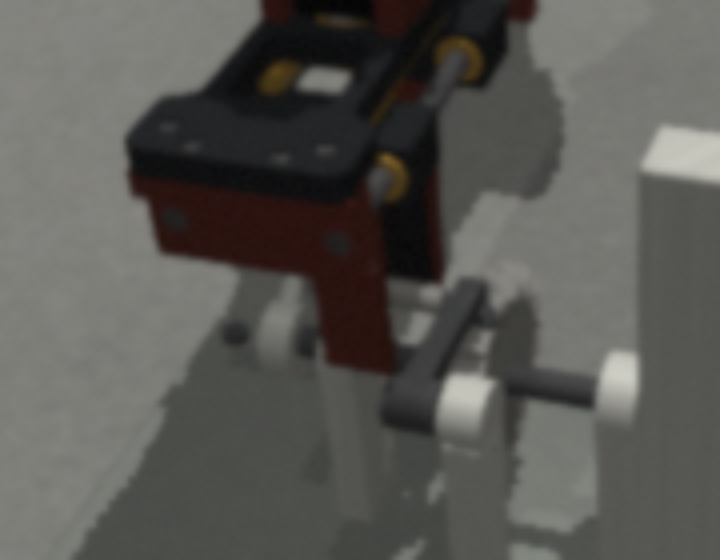

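Emit:
arm_command --increments '[[[-0.6, 0.24, 0.1], [0, 0, 0.008], 4], [[-0.6, 0.24, 0.17], [0, 0, 0.008], 4]]'

```text
time: 3.52
tcp_pos: [614.2, 0.3, 124.0]
tool_rot: [[0.197, 0.98, 0.002], [0.98, -0.197, -0.0], [0.0, 0.002, -1.0]]
contact_force: [0.0, -0.0, -1.2]
grip_width: 40.0
```

```bash
python3 - <<'E'
from h import *
s=st()
E
```

```text
t 3.52 tcp stand [ 31.4 -36.2 124. ] grasp z 143.0 rotErr [-0.0017  0.0003  0.0044] F stand [ 0.01  0.   -1.18] w 40.0
```

Emit:
arm_command --increments '[[[0, 0, 0], [0, 0, 0], 4], [[0, 0, 0], [0, 0, 0], 4]]'

```text
time: 3.78
tcp_pos: [613.6, 1.3, 123.0]
tool_rot: [[0.196, 0.981, 0.0], [0.981, -0.196, 0.0], [0.0, 0.0, -1.0]]
contact_force: [1.2, 0.6, -0.2]
grip_width: 40.0
```

```bash
python3 - <<'E'
from h import *
s=st()
E
```

```text
t 3.77 tcp stand [ 30.6 -35.4 123. ] grasp z 142.0 rotErr [-0.      0.0002  0.0031] F stand [ 1.03  0.81 -0.23] w 40.0
```

Emit:
arm_command --increments '[[[0.1, -0.12, 0.1], [0, 0, -0.003], 3], [[0.1, -0.12, 0.1], [0, 0, -0.003], 1.4], [[0.1, -0.12, 0.1], [0, 0, -0.003], 1.4], [[0.1, -0.12, 0.1], [0, 0, -0.003], 1.4]]'

```text
time: 4.28
tcp_pos: [612.6, 2.4, 121.9]
tool_rot: [[0.193, 0.981, -0.0], [0.981, -0.193, -0.0], [-0.0, -0.0, -1.0]]
contact_force: [-0.2, -0.2, 0.6]
grip_width: 13.8
```

```bash
python3 - <<'E'
from h import *
s=st()
c=vision.capture("wrist"); im=c["image"][:,:,::-1]; cv2.imwrite(f"pics/wrist3.png",im)
E
```

```text
t 4.28 tcp stand [ 29.4 -34.5 121.9] grasp z 140.9 rotErr [ 0.     -0.      0.0002] F stand [-0.12 -0.18  0.62] w 13.8
```

View pics/wrist3.png

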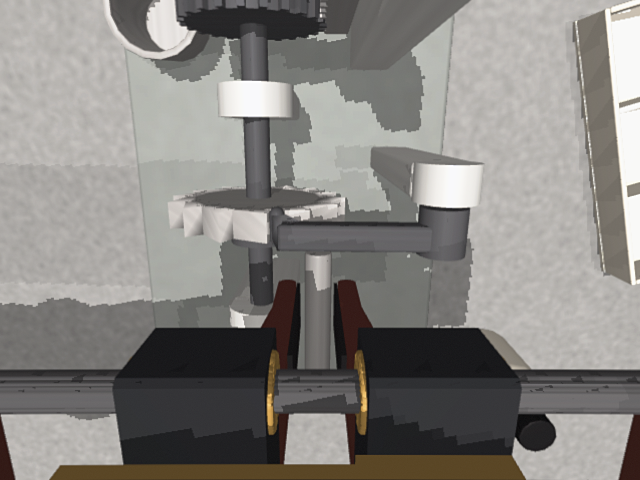

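The pin at (317,300) lies centred between the pads with no contact force. Closing.

Emit:
arm_command --increments '[[[0, 0, 0], [0, 0, 0], 0.7], [[0, 0, 0], [0, 0, 0], 0.5], [[0, 0, 0], [0, 0, 0], 0.5]]'

```text
time: 4.7
tcp_pos: [613.0, 2.3, 122.0]
tool_rot: [[0.193, 0.981, 0.001], [0.981, -0.193, -0.0], [0.0, 0.001, -1.0]]
contact_force: [1.5, -0.1, -0.9]
grip_width: 9.0
```

```bash
python3 - <<'E'
from h import *
s=st()
# arc in tool cm from current commanded (grasp at 29.4-ish)
for p in np.arange(0,2.11,.15):
    print(round(p,2),"tool y",round((-46*np.cos(p)+6*np.sin(p)+46)/10,2),"tool z",round(-(46*np.sin(p)+6*np.cos(p)-6)/10,2))
E
```

```text
t 4.7 tcp stand [ 29.8 -34.5 122. ] grasp z 141.0 rotErr [-0.0008  0.      0.0002] F stand [ 1.54  0.17 -0.91] w 9.0
0.0 tool y 0.0 tool z -0.0
0.15 tool y 0.14 tool z -0.68
0.3 tool y 0.38 tool z -1.33
0.45 tool y 0.72 tool z -1.94
0.6 tool y 1.14 tool z -2.49
0.75 tool y 1.64 tool z -2.97
0.9 tool y 2.21 tool z -3.38
1.05 tool y 2.83 tool z -3.69
1.2 tool y 3.49 tool z -3.9
1.35 tool y 4.18 tool z -4.02
1.5 tool y 4.87 tool z -4.03
1.65 tool y 5.56 tool z -3.94
1.8 tool y 6.23 tool z -3.74
1.95 tool y 6.86 tool z -3.45
2.1 tool y 7.44 tool z -3.07
```

Emit:
arm_command --increments '[[[0, 0.06, -0.35], [0, 0, 0], 0.5], [[0, 0.14, -0.68], [0, 0, 0], 0.5], [[0, 0.25, -1.0], [0, 0, 0], 0.5], [[0, 0.38, -1.33], [0, 0, 0], 0.5], [[0, 0.54, -1.64], [0, 0, 0], 0.5], [[0, 0.72, -1.94], [0, 0, 0], 0.5], [[0, 0.92, -2.22], [0, 0, 0], 0.5], [[0, 1.14, -2.49], [0, 0, 0], 0.5]]'

```text
time: 5.7
tcp_pos: [621.6, 0.3, 146.5]
tool_rot: [[0.193, 0.981, -0.005], [0.981, -0.193, 0.001], [-0.0, -0.005, -1.0]]
contact_force: [-8.4, 0.9, 2.6]
grip_width: 9.3
```

```bash
python3 - <<'E'
from h import *
s=st()
c=vision.capture("wrist"); im=c["image"][:,:,::-1]; cv2.imwrite(f"pics/wrist4.png",im)
E
```

```text
t 5.7 tcp stand [ 38.6 -34.8 146.5] grasp z 165.5 rotErr [ 0.0051 -0.0002  0.0002] F stand [-8.42 -0.74  2.64] w 9.3
```

View pics/wrist4.png

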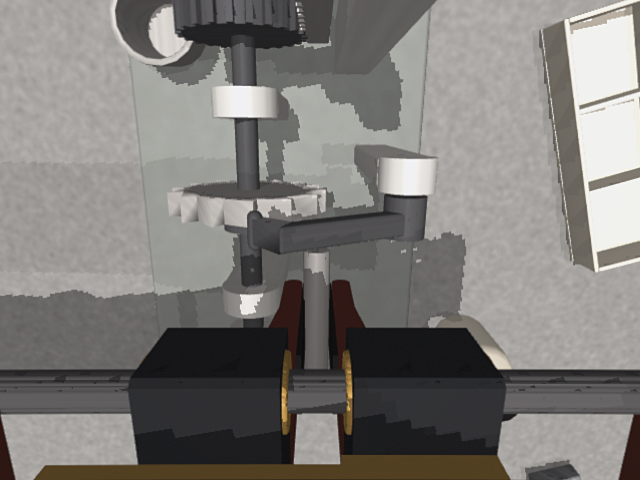

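Emit:
arm_command --increments '[[[0, 0.15, -0.24], [0, 0, 0], 0.5], [[0, 0.4, -0.48], [0, 0, 0], 0.5], [[0, 0.68, -0.7], [0, 0, 0], 0.5], [[0, 0.97, -0.89], [0, 0, 0], 0.5], [[0, 1.27, -1.06], [0, 0, 0], 0.5], [[0, 1.59, -1.2], [0, 0, 0], 0.5], [[0, 1.91, -1.32], [0, 0, 0], 0.5], [[0, 2.25, -1.41], [0, 0, 0], 0.5]]'

```text
time: 6.75
tcp_pos: [646.8, -4.8, 163.7]
tool_rot: [[0.193, 0.981, 0.002], [0.981, -0.193, 0.001], [0.001, 0.002, -1.0]]
contact_force: [-4.7, -1.1, 12.7]
grip_width: 9.2
```

```bash
python3 - <<'E'
from h import *
s=st()
E
```

```text
t 6.75 tcp stand [ 64.4 -35.  163.7] grasp z 182.7 rotErr [-0.0023  0.0011  0.0008] F stand [-4.36 -2.   12.67] w 9.2
```

Emit:
arm_command --increments '[[[0, 0.35, -0.2], [0, 0, 0], 0.5], [[0, 0.69, -0.27], [0, 0, 0], 0.5], [[0, 1.03, -0.3], [0, 0, 0], 0.5], [[0, 1.38, -0.28], [0, 0, 0], 0.5], [[0, 1.73, -0.25], [0, 0, 0], 0.5], [[0, 2.07, -0.19], [0, 0, 0], 0.5], [[0, 2.41, -0.1], [0, 0, 0], 0.5], [[0, 2.74, 0.01], [0, 0, 0], 0.5]]'

```text
time: 7.75
tcp_pos: [672.7, -9.8, 160.4]
tool_rot: [[0.193, 0.981, -0.001], [0.981, -0.193, -0.0], [-0.001, -0.001, -1.0]]
contact_force: [-2.7, -2.5, 1.6]
grip_width: 8.9
```

```bash
python3 - <<'E'
from h import *
s=st()
E
```

```text
t 7.75 tcp stand [ 90.7 -34.8 160.4] grasp z 179.4 rotErr [ 0.0006 -0.0006  0.0004] F stand [-2.19 -3.    1.56] w 8.9
```

Emit:
arm_command --increments '[[[0, 0.32, 0.14], [0, 0, 0], 0.5], [[0, 0.63, 0.3], [0, 0, 0], 0.5], [[0, 0.9, 0.45], [0, 0, 0], 0.5], [[0, 0.9, 0.45], [0, 0, 0], 0.5]]'

```text
time: 8.25
tcp_pos: [681.2, -11.4, 155.6]
tool_rot: [[0.193, 0.981, -0.001], [0.981, -0.193, -0.0], [-0.001, -0.001, -1.0]]
contact_force: [-3.4, -2.8, -2.4]
grip_width: 9.1
```

```bash
python3 - <<'E'
from h import *
s=st()
c=vision.capture("wrist"); im=c["image"][:,:,::-1]; cv2.imwrite(f"pics/wrist5.png",im)
E
```

```text
t 8.25 tcp stand [ 99.4 -34.8 155.6] grasp z 174.6 rotErr [ 0.0011 -0.0006  0.0004] F stand [-2.75 -3.38 -2.39] w 9.1
```

View pics/wrist5.png

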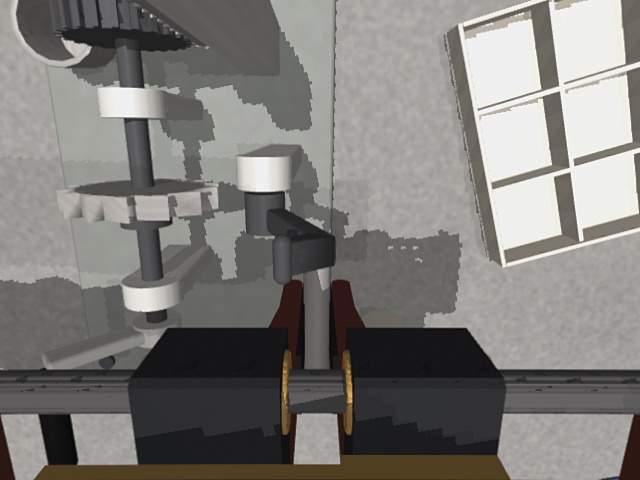

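The pawl is thrown over to about p≈2.0 (pin at (317,300), pawl leaning +x). Release and rise.

Emit:
arm_command --increments '[[[0, 0, 0], [0, 0, 0], 2], [[0, 0, 0], [0, 0, 0], 3], [[0, 0, 0], [0, 0, 0], 3], [[0, 0, -4], [0, 0, 0], 3], [[0, 0, -8], [0, 0, 0], 3], [[0, 0, -9], [0, 0, 0], 4]]'

```text
time: 9.05
tcp_pos: [683.3, -11.1, 249.5]
tool_rot: [[0.193, 0.981, 0.005], [0.981, -0.193, 0.001], [0.002, 0.005, -1.0]]
contact_force: [-0.8, -0.3, -0.3]
grip_width: 37.1
```

```bash
python3 - <<'E'
from h import *
s=st()
for n in ("wrist","top","scene"):
    c=vision.capture(n); im=c["image"][:,:,::-1]; cv2.imwrite(f"pics/{n}6.png",im)
    if n=="wrist":
        for p in (1.8,1.9,2,2.1): print(p,proj(c,[s2w((75-46*np.cos(p)+6*np.sin(p),y,135+46*np.sin(p)+6*np.cos(p))) for y in(-5,-55)]).round(1).tolist())
E
```

```text
t 9.05 tcp stand [101.4 -34.1 249.5] grasp z 268.5 rotErr [-0.0051  0.0017 -0.0001] F stand [-0.72 -0.47 -0.25] w 37.1
1.8 [[299.0, 207.4], [300.0, 288.4]]
1.9 [[306.4, 206.8], [307.0, 287.3]]
2 [[313.4, 206.1], [313.6, 285.9]]
2.1 [[319.9, 205.3], [319.7, 284.3]]
```

View pics/wrist6.png

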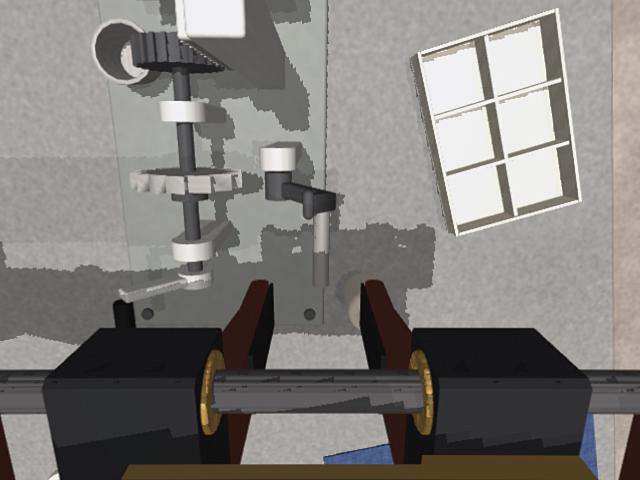

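View pics/scene6.png

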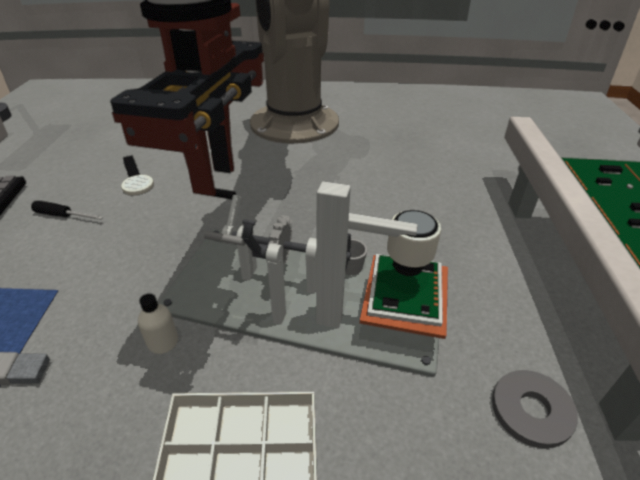

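The pawl rests at its stop (pin end at (320,285), as predicted for p=2.1). Next: a board height estimate, and the crank.

```bash
python3 - <<'E'
from h import *
import pickle
S,T=pickle.load(open("cams.pkl","rb"))
zt=lambda u,v:(165+u/2.58,110+v/2.58); zs=lambda u,v:(150+u/2.58,170+v/2.58)
for a,b in [((228,97),(566,364)),((68,80),(754,386)),((35,265),(750,240)),((200,290),(585,222))]:
    P,e=tri(T,zt(*a),S,zs(*b)); print(w2s(P).round(1),round(e,1))
E
```

```text
[ 82.5 145.   68.7] 3.8
[ 74.1 237.7  69.8] 2.4
[-35.3 231.9  68.1] 1.3
[-30.6 137.8  64.1] 4.0
```

Emit:
arm_command --increments '[[[-2.8, -4.8, 0], [0, 0, 0], 4], [[-5.6, -9.6, 0], [0, 0, 0], 4], [[-8.4, -14.4, 2], [0, 0, 0], 4], [[-8.4, -14.4, 6], [0, 0, 0], 4], [[-8.4, -14.4, 6], [0, 0, 0], 4], [[-8.4, -14.4, 6], [0, 0, 0], 4]]'

```text
time: 9.95
tcp_pos: [524.8, -65.6, 186.6]
tool_rot: [[0.192, 0.981, -0.0], [0.981, -0.192, -0.001], [-0.001, -0.0, -1.0]]
contact_force: [-0.4, 0.1, 0.2]
grip_width: 39.9
```

```bash
python3 - <<'E'
from h import *
s=st()
c=vision.capture("wrist"); im=c["image"][:,:,::-1]; cv2.imwrite(f"pics/wrist7.png",im)
print(proj(c,[s2w((-43,-86,126.8)),s2w((-43,-118,126.8))]))
E
```

```text
t 9.95 tcp stand [ -43.7 -118.1  186.6] grasp z 205.6 rotErr [ 0.0001 -0.0007 -0.0004] F stand [-0.42 -0.01  0.21] w 39.9
[[318.40649088 205.63567051]
 [318.35809634 261.16965856]]
```

View pics/wrist7.png

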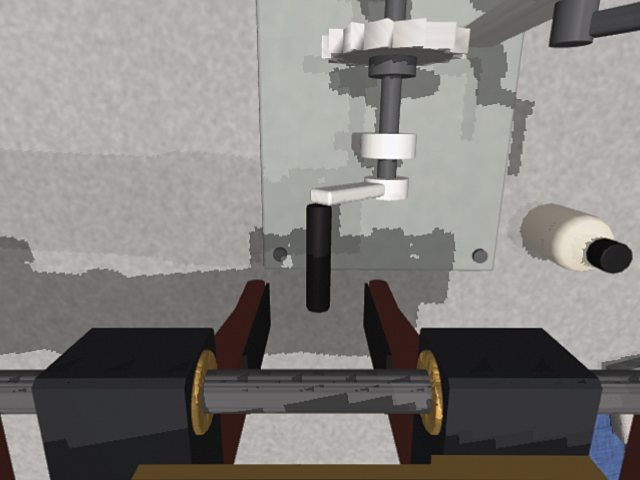

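Emit:
arm_command --increments '[[[0, 0.05, 4], [0, 0, 0], 4], [[0, 0.05, 7.8], [0, 0, 0], 4], [[0, 0.05, 7.8], [0, 0, 0], 2.5], [[0, 0.05, 7.85], [0, 0, 0], 1.8], [[0, 0.05, 7.85], [0, 0, 0], 1.8]]'

```text
time: 10.62
tcp_pos: [526.0, -66.0, 109.5]
tool_rot: [[0.193, 0.981, 0.003], [0.981, -0.193, 0.0], [0.001, 0.003, -1.0]]
contact_force: [0.8, 0.0, -0.2]
grip_width: 18.3
```

```bash
python3 - <<'E'
from h import *
s=st()
c=vision.capture("wrist"); im=c["image"][:,:,::-1]; cv2.imwrite(f"pics/wrist8.png",im)
for q in np.arange(0,1.65,.1): print(round(q,2), round((60*np.sin(q-.8)+43.04)/10,2), round(-(60*np.cos(q-.8)-41.8)/10,2))
E
```

```text
t 10.62 tcp stand [ -42.4 -118.3  109.5] grasp z 128.5 rotErr [-0.0028  0.0008  0.0001] F stand [ 0.76  0.15 -0.15] w 18.3
0.0 -0.0 -0.0
0.1 0.44 -0.41
0.2 0.92 -0.77
0.3 1.43 -1.09
0.4 1.97 -1.35
0.5 2.53 -1.55
0.6 3.11 -1.7
0.7 3.7 -1.79
0.8 4.3 -1.82
0.9 4.9 -1.79
1.0 5.5 -1.7
1.1 6.08 -1.55
1.2 6.64 -1.35
1.3 7.18 -1.09
1.4 7.69 -0.77
1.5 8.17 -0.41
1.6 8.61 -0.0
```

View pics/wrist8.png

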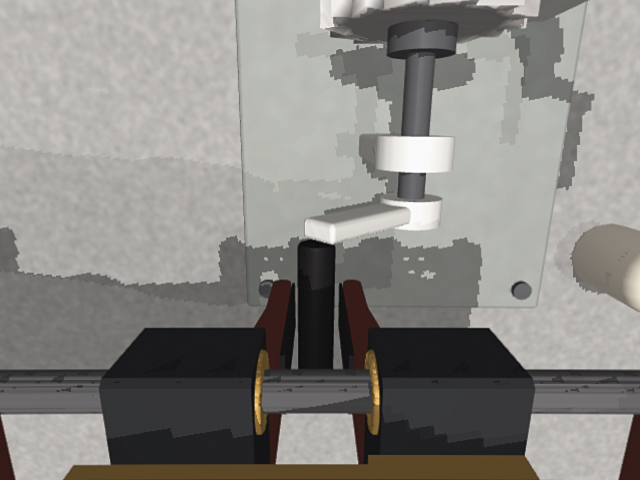

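The bar is centred between the pads at (317,300). I'll cage it loosely with 15 mm opening, so pad friction doesn't mask the drag, and wind backward.

Emit:
arm_command --increments '[[[0, 0, 0.1], [0, 0, 0], 1.5], [[0, 0, 0.1], [0, 0, 0], 1.5], [[0, 0.22, -0.1], [0, 0, 0], 1.5], [[0, 0.44, -0.31], [0, 0, 0], 1.5], [[0, 0.68, -0.5], [0, 0, 0], 1.5], [[0, 0.92, -0.67], [0, 0, 0], 1.5], [[0, 1.17, -0.84], [0, 0, 0], 1.5], [[0, 1.43, -0.99], [0, 0, 0], 1.5]]'

```text
time: 11.68
tcp_pos: [535.0, -68.1, 117.3]
tool_rot: [[0.193, 0.981, -0.008], [0.981, -0.193, 0.002], [0.001, -0.008, -1.0]]
contact_force: [-12.9, 3.8, 9.8]
grip_width: 15.1
```

```bash
cat >> h.py <<'E'
def crank():
    s=st();p=w2s(s["tcp_pos"]);F=Rs.T@s["contact_force"]
    a=np.arctan2(p[0],p[2]+19-85);r=np.hypot(p[0],p[2]+19-85)
    print("q by tool",round(a+.8,3),"r",round(r,1),"T",round(-(F[0]*np.cos(a)-F[2]*np.sin(a)),2),"Frad",round(F[0]*np.sin(a)+F[2]*np.cos(a),2))
E
python3 -c "
from h import *
crank()"
```

```text
t 11.68 tcp stand [ -33.2 -118.6  117.3] grasp z 136.3 rotErr [0.0082 0.0006 0.0003] F stand [-13.37   1.23   9.82] w 15.1
q by tool 0.225 r 61.1 T 5.89 Frad 15.51
```

Pushing only sideways on the 45° slope binds by friction, so I'll grip for the first part of the arc.

Emit:
arm_command --increments '[[[0, -0.2, -0.1], [0, 0, 0], 1.0], [[0, -0.2, -0.1], [0, 0, 0], 1.0], [[0, 0, -0.1], [0, 0, 0], 1.0], [[0, 0.27, -0.24], [0, 0, 0], 1.0], [[0, 0.54, -0.36], [0, 0, 0], 1.0], [[0, 0.82, -0.48], [0, 0, 0], 1.0], [[0, 1.1, -0.56], [0, 0, 0], 1.0], [[0, 1.39, -0.64], [0, 0, 0], 1.0]]'

```text
time: 12.68
tcp_pos: [549.9, -71.3, 124.5]
tool_rot: [[0.193, 0.981, -0.005], [0.981, -0.193, 0.002], [0.001, -0.005, -1.0]]
contact_force: [-9.8, 1.6, 8.2]
grip_width: 13.5
```

```bash
python3 -c "
from h import *
crank()"
```

```text
t 12.68 tcp stand [ -17.9 -118.8  124.5] grasp z 143.5 rotErr [0.0054 0.0007 0.0005] F stand [-9.91 -0.34  8.23] w 13.5
q by tool 0.503 r 61.2 T 7.07 Frad 10.77
```

Emit:
arm_command --increments '[[[0, 0.29, -0.15], [0, 0, 0], 1.0], [[0, 0.58, -0.25], [0, 0, 0], 1.0], [[0, 0.88, -0.28], [0, 0, 0], 1.0], [[0, 1.18, -0.3], [0, 0, 0], 1.0], [[0, 1.48, -0.31], [0, 0, 0], 1.0], [[0, 1.78, -0.3], [0, 0, 0], 1.0], [[0, 2.08, -0.28], [0, 0, 0], 1.0], [[0, 2.08, -0.28], [0, 0, 0], 1.0]]'

```text
time: 13.68
tcp_pos: [571.9, -76.0, 127.1]
tool_rot: [[0.193, 0.981, -0.002], [0.981, -0.193, -0.0], [-0.0, -0.002, -1.0]]
contact_force: [-6.2, -0.0, 2.8]
grip_width: 13.2
```

```bash
python3 -c "
from h import *
crank()"
```

```text
t 13.68 tcp stand [   4.6 -119.3  127.1] grasp z 146.1 rotErr [ 0.0019 -0.0005  0.0007] F stand [-6.04 -1.22  2.81] w 13.2
q by tool 0.875 r 61.3 T 6.24 Frad 2.35
```

Emit:
arm_command --increments '[[[0, 0, 0], [0, 0, 0], 1.6], [[0, 0.15, 0], [0, 0, 0], 1.6], [[0, 0.35, 0.03], [0, 0, 0], 1.6], [[0, 0.55, 0.06], [0, 0, 0], 1.6], [[0, 0.75, 0.1], [0, 0, 0], 1.6], [[0, 0.95, 0.16], [0, 0, 0], 1.6], [[0, 1.15, 0.23], [0, 0, 0], 1.6], [[0, 1.3, 0.27], [0, 0, 0], 1.6]]'

```text
time: 14.68
tcp_pos: [585.5, -77.6, 124.2]
tool_rot: [[0.193, 0.981, -0.0], [0.981, -0.193, 0.0], [0.0, -0.0, -1.0]]
contact_force: [-3.7, 1.5, 2.8]
grip_width: 16.1
```

```bash
python3 -c "
from h import *
crank()"
```

```text
t 14.68 tcp stand [  18.2 -118.2  124.2] grasp z 143.2 rotErr [ 0.0003  0.0003 -0.    ] F stand [-3.93  0.72  2.8 ] w 16.1
q by tool 1.104 r 61.0 T 4.58 Frad 1.49
```

Emit:
arm_command --increments '[[[0, 0.15, 0.05], [0, 0, 0], 1.6], [[0, 0.28, 0.1], [0, 0, 0], 1.6], [[0, 0.28, 0.1], [0, 0, 0], 1.6]]'

```text
time: 15.05
tcp_pos: [587.8, -78.3, 123.1]
tool_rot: [[0.193, 0.981, -0.001], [0.981, -0.193, 0.0], [0.0, -0.001, -1.0]]
contact_force: [-4.5, 0.8, 3.0]
grip_width: 16.3
```

```bash
python3 -c "
from h import *
crank()"
```

```text
t 15.05 tcp stand [  20.6 -118.4  123.1] grasp z 142.1 rotErr [0.001  0.0002 0.0001] F stand [-4.54 -0.1   3.  ] w 16.3
q by tool 1.146 r 60.7 T 5.29 Frad 1.28
```

Emit:
arm_command --increments '[[[0, 0.15, 0.05], [0, 0, 0], 1.6], [[0, 0.28, 0.11], [0, 0, 0], 1.6], [[0, 0.28, 0.11], [0, 0, 0], 1.6]]'

```text
time: 15.42
tcp_pos: [590.1, -78.9, 121.9]
tool_rot: [[0.193, 0.981, -0.002], [0.981, -0.193, 0.0], [0.0, -0.002, -1.0]]
contact_force: [-7.1, 0.9, 3.2]
grip_width: 15.7
```

```bash
python3 -c "
from h import *
crank()"
```

```text
t 15.43 tcp stand [  23.  -118.5  121.9] grasp z 140.9 rotErr [0.0019 0.0001 0.0002] F stand [-7.11 -0.45  3.24] w 15.7
q by tool 1.19 r 60.4 T 7.8 Frad 0.29
```

Drag rose from about 4.6 to 7.8 N near q≈1.17, which matches the visual board height of about 69 mm. I'll look at the foot and take one small step to confirm the slope.

Emit:
arm_command --increments '[[[0, 0, 0], [0, 0, 0], 1.6], [[0, 0, 0], [0, 0, 0], 1.6]]'

```text
time: 15.68
tcp_pos: [590.1, -78.9, 121.9]
tool_rot: [[0.193, 0.981, -0.002], [0.981, -0.193, 0.0], [0.0, -0.002, -1.0]]
contact_force: [-5.9, 1.8, 3.9]
grip_width: 16.2
```

```bash
python3 -c "
from h import *
crank()
for n in ('scene','top','wrist'):
    c=vision.capture(n); im=c['image'][:,:,::-1]; cv2.imwrite(f'pics/{n}9.png',im)
    if n=='scene': cv2.imwrite('pics/scene9z.png',cv2.resize(im[190:350,340:470],None,fx=3.7,fy=3.7,interpolation=cv2.INTER_CUBIC))
crank()
"
```

```text
t 15.68 tcp stand [  23.  -118.5  121.9] grasp z 140.9 rotErr [0.0017 0.0001 0.0002] F stand [-6.11  0.63  3.89] w 16.2
q by tool 1.19 r 60.5 T 7.13 Frad 1.28
t 15.82 tcp stand [  22.9 -118.6  121.9] grasp z 140.9 rotErr [0.0018 0.0001 0.0002] F stand [-7.09 -0.19  2.87] w 16.0
q by tool 1.189 r 60.4 T 7.65 Frad -0.04
```

View pics/scene9z.png

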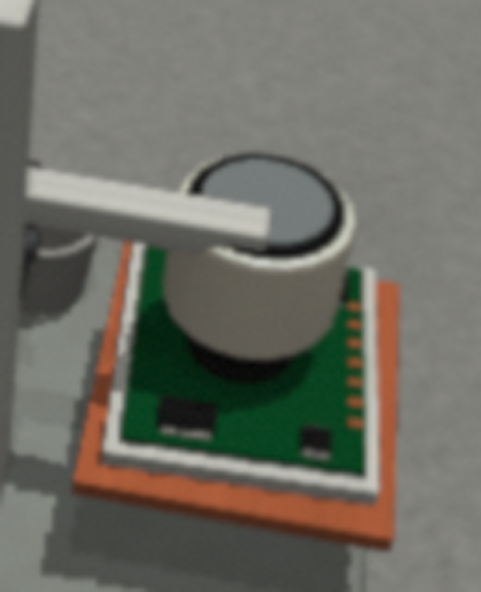

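View pics/wrist9.png

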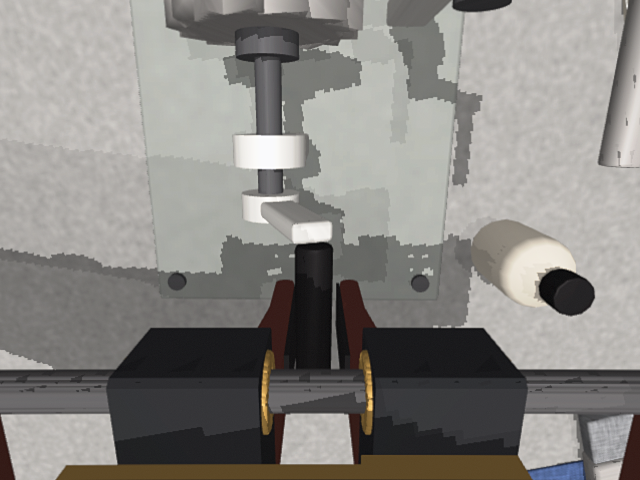

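Emit:
arm_command --increments '[[[0, 0.06, 0.02], [0, 0, 0], 1.6], [[0, 0.12, 0.05], [0, 0, 0], 1.6], [[0, 0.12, 0.05], [0, 0, 0], 1.6], [[0, 0.12, 0.05], [0, 0, 0], 1.6]]'

```text
time: 16.32
tcp_pos: [590.9, -79.1, 121.4]
tool_rot: [[0.193, 0.981, -0.002], [0.981, -0.193, 0.001], [0.0, -0.002, -1.0]]
contact_force: [-6.8, 0.9, 4.8]
grip_width: 16.2
```

```bash
python3 -c "
from h import *
crank()
vision.capture('top')
crank()
vision.capture('top')
crank()
"
```

```text
t 16.32 tcp stand [  23.8 -118.6  121.4] grasp z 140.4 rotErr [0.0025 0.0001 0.0003] F stand [-6.86 -0.48  4.8 ] w 16.2
q by tool 1.206 r 60.3 T 8.2 Frad 1.7
t 16.38 tcp stand [  23.8 -118.6  121.4] grasp z 140.4 rotErr [0.0025 0.0001 0.0003] F stand [-7.3  -0.19  4.31] w 16.2
q by tool 1.206 r 60.3 T 8.41 Frad 1.07
t 16.43 tcp stand [  23.8 -118.6  121.4] grasp z 140.4 rotErr [0.0025 0.0001 0.0003] F stand [-7.19  0.2   5.38] w 16.3
q by tool 1.206 r 60.3 T 8.73 Frad 2.1
```

The extra drag is about 3.2–3.9 N and the slope (~56 N/rad) matches the foot spring, so the foot bears about 6–8 N. Let go of the crank and go to the pawl pin.

Emit:
arm_command --increments '[[[0, 0, 0], [0, 0, 0], 2.5], [[0, -0.1, 0], [0, 0, 0], 4], [[0, -0.1, 0], [0, 0, 0], 4], [[0, -0.1, -4], [0, 0, 0], 4], [[0, -0.1, -9], [0, 0, 0], 4], [[0, -0.1, -12], [0, 0, 0], 4], [[0, -0.1, -12], [0, 0, 0], 4]]'

```text
time: 17.3
tcp_pos: [592.9, -79.4, 244.2]
tool_rot: [[0.193, 0.981, 0.006], [0.981, -0.193, 0.0], [0.001, 0.005, -1.0]]
contact_force: [0.1, 0.4, -0.3]
grip_width: 40.3
```

```bash
python3 -c "
from h import *
st()
c=vision.capture('wrist'); im=c['image'][:,:,::-1]; cv2.imwrite(f'pics/wrist10.png',im)
for q in (1.1,1.15,1.2,1.25): print(q,proj(c,[s2w((60*np.sin(q-.8),y,85+60*np.cos(q-.8))) for y in (-86,-148)]).round(1).tolist())
"
```

```text
t 17.3 tcp stand [  25.9 -118.5  244.2] grasp z 263.2 rotErr [-0.0054  0.0012  0.0002] F stand [ 0.02  0.4  -0.25] w 40.3
1.1 [[303.7, 193.4], [304.5, 283.3]]
1.15 [[308.1, 193.2], [308.7, 282.8]]
1.2 [[312.4, 192.9], [312.7, 282.2]]
1.25 [[316.6, 192.6], [316.7, 281.6]]
```

View pics/wrist10.png

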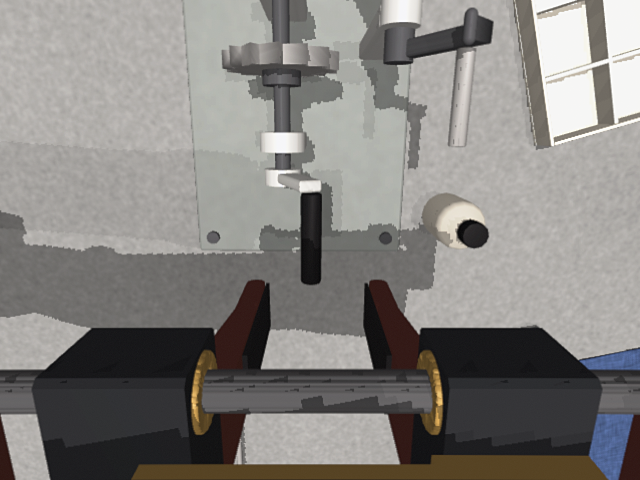

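The crank has stayed at q≈1.19 (bar at x≈311 px). Now over the pin.

Emit:
arm_command --increments '[[[3, 2.6, 0], [0, 0, 0], 4], [[6, 5.2, 0], [0, 0, 0], 4], [[8.4, 7.6, 0], [0, 0, 0], 4], [[8.4, 7.6, 4], [0, 0, 0], 4], [[8.4, 7.6, 8], [0, 0, 0], 4], [[8.4, 7.6, 9.2], [0, 0, 0], 4], [[8.4, 7.6, 9.2], [0, 0, 0], 3], [[8.4, 7.6, 9.2], [0, 0, 0], 2]]'

```text
time: 18.35
tcp_pos: [682.8, -11.5, 151.1]
tool_rot: [[0.193, 0.981, 0.002], [0.981, -0.193, 0.0], [0.0, 0.002, -1.0]]
contact_force: [0.7, -0.2, 0.9]
grip_width: 23.0
```

```bash
python3 -c "
from h import *
st()
c=vision.capture('wrist'); im=c['image'][:,:,::-1]; cv2.imwrite(f'pics/wrist11.png',im)
"
```

```text
t 18.35 tcp stand [101.  -34.6 151.1] grasp z 170.1 rotErr [-0.0023  0.0005  0.0004] F stand [ 0.69 -0.05  0.85] w 23.0
```

View pics/wrist11.png

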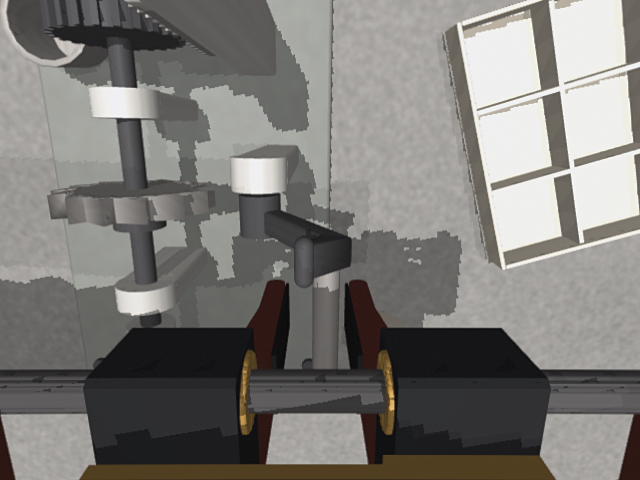

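The pin (326,300) is about 2.5 mm to +x of the finger midline; correct and close.

Emit:
arm_command --increments '[[[0, 0.25, -0.1], [0, 0, 0], 2], [[0, 0.25, -0.1], [0, 0, 0], 1.2], [[0, 0.25, -0.1], [0, 0, 0], 0.7], [[0, 0.25, -0.1], [0, 0, 0], 0.5], [[0, 0.25, -0.1], [0, 0, 0], 0.5]]'

```text
time: 19.02
tcp_pos: [684.9, -11.8, 151.2]
tool_rot: [[0.193, 0.981, 0.001], [0.981, -0.193, 0.0], [0.0, 0.001, -1.0]]
contact_force: [1.9, -0.3, 3.2]
grip_width: 9.2
```

```bash
python3 -c "
from h import *
s=st()
p=w2s(s['tcp_pos']); g=np.array([p[0],p[2]+19])
f=lambda p:np.array([75-46*np.cos(p)+6*np.sin(p),135+46*np.sin(p)+6*np.cos(p)])
print(f(2.1),g)
for a in np.arange(2.1,-0.01,-.1): d=f(a)-f(2.1); print(round(a,2),(d[0]/10).round(2),(-d[1]/10).round(2))
"
```

```text
t 19.02 tcp stand [103.1 -34.4 151.2] grasp z 170.2 rotErr [-0.0013  0.0003  0.0002] F stand [1.97 0.07 3.16] w 9.2
[103.40217701 171.67855424] [103.09115529 170.16264188]
2.1 0.0 -0.0
2.0 -0.38 -0.27
1.9 -0.79 -0.49
1.8 -1.21 -0.68
1.7 -1.65 -0.82
1.6 -2.11 -0.91
1.5 -2.57 -0.96
1.4 -3.03 -0.97
1.3 -3.49 -0.93
1.2 -3.95 -0.84
1.1 -4.39 -0.7
1.0 -4.82 -0.53
0.9 -5.23 -0.31
0.8 -5.61 -0.05
0.7 -5.97 0.25
0.6 -6.3 0.58
0.5 -6.59 0.94
0.4 -6.84 1.32
0.3 -7.06 1.74
0.2 -7.23 2.17
0.1 -7.36 2.61
-0.0 -7.44 3.07
```

Emit:
arm_command --increments '[[[0, -0.38, -0.27], [0, 0, 0], 0.5], [[0, -0.79, -0.49], [0, 0, 0], 0.5], [[0, -1.21, -0.68], [0, 0, 0], 0.5], [[0, -1.65, -0.82], [0, 0, 0], 0.5], [[0, -2.11, -0.91], [0, 0, 0], 0.5], [[0, -2.57, -0.96], [0, 0, 0], 0.5], [[0, -3.03, -0.97], [0, 0, 0], 0.5], [[0, -3.49, -0.93], [0, 0, 0], 0.5]]'

```text
time: 20.02
tcp_pos: [650.8, -4.9, 161.6]
tool_rot: [[0.193, 0.981, 0.003], [0.981, -0.193, 0.001], [0.001, 0.002, -1.0]]
contact_force: [1.5, 0.5, 6.6]
grip_width: 9.6
```

```bash
python3 -c "
from h import *
st()"
```

```text
t 20.02 tcp stand [ 68.3 -34.3 161.6] grasp z 180.6 rotErr [-0.0025  0.0011  0.0001] F stand [1.35 0.75 6.59] w 9.6
```

Emit:
arm_command --increments '[[[0, -0.46, 0.07], [0, 0, 0], 0.5], [[0, -0.9, 0.21], [0, 0, 0], 0.5], [[0, -1.33, 0.38], [0, 0, 0], 0.5], [[0, -1.74, 0.6], [0, 0, 0], 0.5], [[0, -2.12, 0.86], [0, 0, 0], 0.5], [[0, -2.48, 1.16], [0, 0, 0], 0.5], [[0, -2.81, 1.49], [0, 0, 0], 0.5], [[0, -3.1, 1.85], [0, 0, 0], 0.5]]'

```text
time: 21.02
tcp_pos: [619.6, 1.3, 141.3]
tool_rot: [[0.193, 0.981, 0.0], [0.981, -0.193, 0.0], [0.0, 0.0, -1.0]]
contact_force: [4.7, 2.3, -0.1]
grip_width: 9.4
```

```bash
python3 -c "
from h import *
st()"
```

```text
t 21.02 tcp stand [ 36.5 -34.1 141.3] grasp z 160.3 rotErr [-0.0002  0.0003 -0.0001] F stand [ 4.13  3.19 -0.14] w 9.4
```

Emit:
arm_command --increments '[[[0, -0.14, 0.2], [0, 0, 0], 0.5], [[0, -0.25, 0.38], [0, 0, 0], 0.5], [[0, -0.36, 0.58], [0, 0, 0], 0.5], [[0, -0.46, 0.79], [0, 0, 0], 0.5], [[0, -0.52, 0.9], [0, 0, 0], 0.5], [[0, -0.58, 1.05], [0, 0, 0], 0.5], [[0, -0.58, 1.05], [0, 0, 0], 0.5]]'

```text
time: 21.9
tcp_pos: [614.6, 2.4, 131.0]
tool_rot: [[0.193, 0.981, 0.001], [0.981, -0.193, 0.0], [0.0, 0.001, -1.0]]
contact_force: [5.4, 3.2, 0.1]
grip_width: 9.2
```

```bash
python3 -c "
from h import *
st()
c=vision.capture('wrist'); im=c['image'][:,:,::-1]; cv2.imwrite(f'pics/wrist12.png',im)"
```

```text
t 21.9 tcp stand [ 31.4 -34.1 131. ] grasp z 150.0 rotErr [-0.0012  0.0004 -0.0002] F stand [4.72 4.19 0.09] w 9.2
```

View pics/wrist12.png

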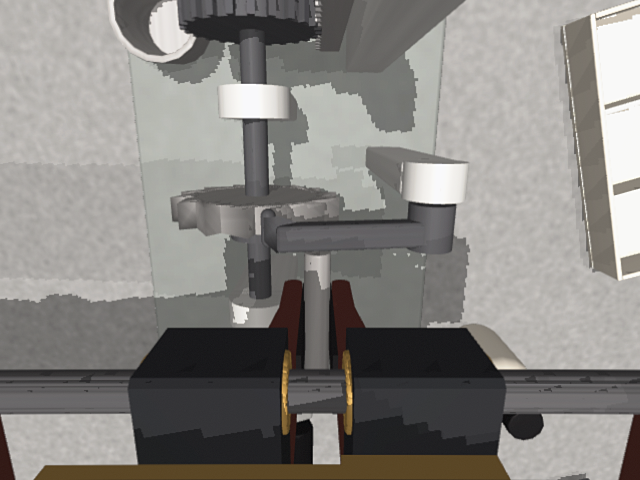

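Emit:
arm_command --increments '[[[0, -0.04, 0.15], [0, 0, 0], 0.5], [[0, -0.08, 0.28], [0, 0, 0], 0.5], [[0, -0.08, 0.28], [0, 0, 0], 0.5]]'

```text
time: 22.32
tcp_pos: [613.8, 2.5, 128.2]
tool_rot: [[0.193, 0.981, 0.001], [0.981, -0.193, 0.0], [0.0, 0.001, -1.0]]
contact_force: [5.5, 2.6, -0.4]
grip_width: 9.1
```

```bash
python3 -c "
from h import *
st()"
```

```text
t 22.32 tcp stand [ 30.6 -34.1 128.2] grasp z 147.2 rotErr [-0.0011  0.0004 -0.0001] F stand [ 4.89  3.56 -0.37] w 9.1
```

Emit:
arm_command --increments '[[[0, -0.03, 0.12], [0, 0, 0], 0.5], [[0, -0.05, 0.22], [0, 0, 0], 0.5], [[0, -0.05, 0.22], [0, 0, 0], 0.5]]'

```text
time: 22.7
tcp_pos: [613.3, 2.6, 126.1]
tool_rot: [[0.193, 0.981, 0.001], [0.981, -0.193, 0.0], [0.0, 0.001, -1.0]]
contact_force: [4.6, 3.3, 0.2]
grip_width: 9.1
```

```bash
python3 -c "
from h import *
st()"
```

```text
t 22.7 tcp stand [ 30.1 -34.1 126.1] grasp z 145.1 rotErr [-0.0012  0.0004 -0.0001] F stand [3.9  4.16 0.23] w 9.1
```

Still no contact, and only a few mm from the teeth. Opening gently and then rising clear.

Emit:
arm_command --increments '[[[0, 0, 0], [0, 0, 0], 1.2], [[0, 0, 0], [0, 0, 0], 2], [[0, 0, 0], [0, 0, 0], 3], [[0, 0, 0], [0, 0, 0], 4], [[0, 0, -3], [0, 0, 0], 4], [[0, 0, -8], [0, 0, 0], 4], [[0, 0, -13], [0, 0, 0], 4], [[0, 0, -14], [0, 0, 0], 4]]'

```text
time: 23.7
tcp_pos: [614.2, 1.8, 269.4]
tool_rot: [[0.193, 0.981, 0.005], [0.981, -0.193, 0.001], [0.002, 0.005, -1.0]]
contact_force: [-0.7, -0.2, -1.1]
grip_width: 40.0
```

```bash
python3 -c "
from h import *
st()
for n in ('wrist','scene'):
    c=vision.capture(n); im=c['image'][:,:,::-1]; cv2.imwrite(f'pics/{n}13.png',im)
    print(n,'pinends p=0,.1,.2',[proj(c,[s2w((75-46*np.cos(p)+6*np.sin(p),-55,135+46*np.sin(p)+6*np.cos(p)))])[0].round(1).tolist() for p in (0,.1,.2)])
    print('bar',[proj(c,[s2w((60*np.sin(q-.8),-148,85+60*np.cos(q-.8)))])[0].round(1).tolist() for q in (1.1,1.2,1.3)])
    if n=='scene': cv2.imwrite('pics/scene13z.png',cv2.resize(im[180:340,190:460],None,fx=2.9,fy=2.9,interpolation=cv2.INTER_CUBIC))
"
```

```text
t 23.7 tcp stand [ 31.1 -34.7 269.4] grasp z 288.4 rotErr [-0.005   0.0018  0.0006] F stand [-0.68 -0.36 -1.14] w 40.0
wrist pinends p=0,.1,.2 [[313.4, 258.8], [314.5, 260.7], [316.3, 262.6]]
bar [[299.7, 370.3], [306.8, 368.8], [313.5, 367.0]]
scene pinends p=0,.1,.2 [[233.4, 218.4], [232.8, 216.0], [232.0, 213.9]]
bar [[176.5, 203.1], [174.8, 206.5], [173.4, 210.2]]
```

View pics/wrist13.png

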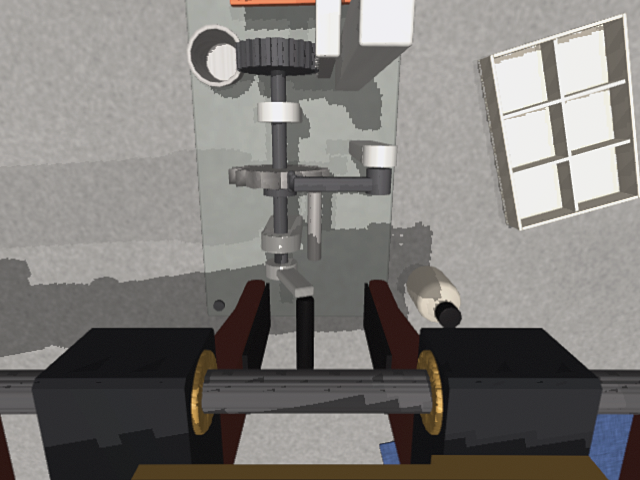

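View pics/scene13z.png

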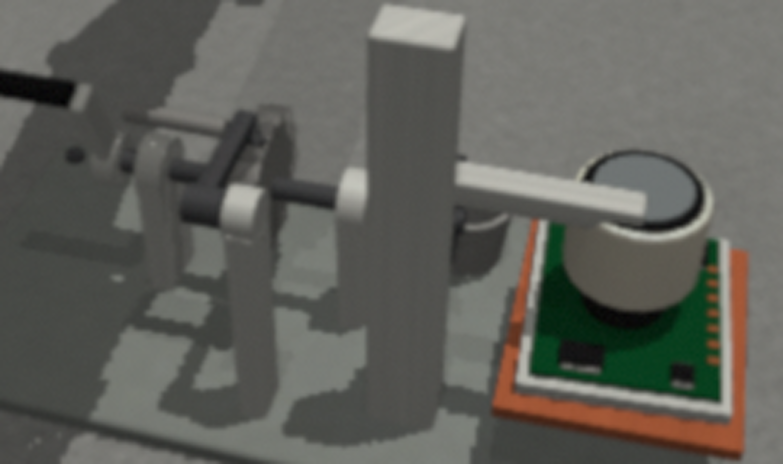

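The pawl is down on the wheel (pin end at about wrist (315,259), p≈0–0.1), the crank is unmoved at q≈1.18, the foot is on the board, and the gripper is well clear. Handing in.

```bash
python3 -c "
from h import *
st(); print(arm.close_job())"
```

```text
t 23.8 tcp stand [ 29.8 -34.5 266.7] grasp z 285.7 rotErr [-0.0014  0.0009  0.0001] F stand [ 0.45 -1.   -0.38] w 40.0
the job is handed in; nothing more can be done
None
```

I finished the job and handed it in at 23.8 s. The loupe's foot bears on the board at about 6–8 N, the pawl is back down on the ratchet wheel, and the gripper is clear of everything.

- **Pawl thrown back:** I gripped the pin, lifted the pawl off the wheel and swung it over. It rested at its stop (about 2.1 rad) before the crank was touched.
- **Winding:** I wound the crank backward to about 1.19 rad. Early on, pushing with the fingers only loosely closed on the bar bound on it, with about 16 N at the wrist. I gripped the bar until about 0.88 rad, then finished with it loosely held so the drag could be felt.
- **Foot press:** The drag at the handle rose from about 4.6–5.3 N to about 8.4 N. The rise of 3–4 N at the handle means about 6–8 N at the foot. The last part rose at 56 N/rad where 45 was expected, within the sensor noise. The board height it implies, about 70 mm, agrees with the camera estimate of 64–70 mm.
- **Pawl laid back:** I lowered the pawl to a few mm above the teeth and let it go.

**Last checks:** The pictures show the pin at about 0–0.1 rad on the wheel, and the crank still at about 1.18 rad. The foot is on the board and the tool force reads close to zero. I did not measure the foot press again after letting go of the crank; it rests on the crank not having moved.

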